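Latch the swivel hook and hang the dipping cup

ROBOT

A 6-joint arm with a two-finger parallel gripper is mounted at the origin on the work surface. World frame = base frame: x ahead of the robot, y to its left, z up, the work surface at z = 0. Lengths are in mm, angles in rad, forces in N, time in s.
With the tool pointing down it reaches from about 300 to 775 mm from the base axis. Payload 14.6 kg.
Tool frame: the origin (TCP) lies midway between the tips of the shut fingers; the grasp point (between the pads) lies 19 mm behind it; z points along the fingers, y is the direction in which the jaws open and shut (so a half turn about z gives the same grasp; the last joint's range is limited). The gripper opens to 94 mm and grips with 3 to 60 N. Pads are 16 mm wide; open, the fingers measure 119 mm over their backs; the gripper's body (75 mm by 177 mm) begins 78 mm behind the grasp point.
Start: joints at [-1.38, 0.3, 1.521, -0, 1.321, -0.067], TCP at [140.218, -531.816, 205.446] pointing down, gripper open.
Joint ranges: [-3.03, 3.03], [-0.79, 2.21], [0.23, 2.52], [-1.04, 4.18], [0, 3.07], [-2.55, 2.55]. Speed limits (rad/s): [2.22, 2.22, 2.57, 3.14, 3.14, 3.14].

INTERFACE

Orientations are given as [roll, pitch, yaw] about the fixed x, y, z axes, in that order (R = Rz(yaw) Ry(pitch) Rx(roll)).
In Python, from cell import manip, camera gives the robot as it stands. The module is installed in compiled form; this text tells all that it offers.
- The arm moves only by the tool jog_arm, never from a script. Its argument "commands" is a list of rows, each a list of 7 numbers: the shift along the world's x, y, z in units of 1 m (1.0 is 1 m), then the turn, a rotation vector about the world's x, y, z in units of 120 degrees (1.0 is 120 degrees), then the opening, from 0 (shut) to 1 (fully open). In form: [[x, y, z, ax, ay, az, grip], ...]. A call has exactly 10 rows; each row is the pose to reach, as a shift and turn from the pose commanded when the call began; what a row does not reach only later rows make up. A row lasts 1/8 s, in which the tool goes at most 62.5 mm and 10.7 degrees, less where a joint would pass 70% of its speed; a pose out of reach is approached as far as the arm can. A call with a number of a shift or a turn outside -1 to 1 is refused whole. A call with a gripper value outside its range is refused whole. The fingers move at their own pace and stop on an object; "grip_force" is the grip in N (left out, the last holds). Time passes only in rows, so rows that repeat a pose let the fingers close, or fill a call up. It gives the time, the measured TCP pose, the force and the opening at its end, in the units of the state.
- manip.read_state(): the state, without advancing time (a new reading comes with each control period).
- camera(name): name is "scene" or "top"; returns a dict with "pixels" (384x512x3 uint8, blue, green, red), "vertical_fov" (degrees; the focal length in pixels is half the picture's height over the tangent of half this angle, whatever the lens; pixels are square), "cx", "cy" (the principal point, pixels), "rvec" (rotation vector, rad) and "tvec" (3), from world to camera coordinates, as OpenCV has them. Camera axes: x right, y down, z forward; pixel columns grow to the right and rows downward; lengths in mm; the calibration is good to about 2 mm. A picture is of the moment at which its call begins. There is no depth.
- manip.sign_off(): hands the job in, once; it reports no verdict.
The state is a dict: "clock": time; "joints": joint angles; "qd": joint speeds; "effort": joint torques, N m; "eef_pos": TCP position; "eef_rot": TCP orientation; "wrist_force": force on the tool from outside, world axes, zero at the start; "moment": the same for the moment, N m; "finger_gap": finger opening in mm.
Only numpy, scipy, OpenCV 4.12 (cv2) and the standard library are available. Lean on these libraries where they do the work, as an engineer would, in place of code of your own. Each camera call takes 0.05 s, during which the arm holds its last target.

TASK

Swing the sprung swivel hook on the tool stand round to the front until its catch clicks and it stays there by itself, pushing gently and stopping as soon as you feel its end stop. Then hang the steel dipping cup by its peaked handle on the latched hook and let go. Do not disturb the jar, the graphite paddle or the wooden rod block.

Things in the scene. Friction and masses are not known exactly. Their poses are not given: they have to be found in the camera images.
- stand: Fixed tool stand: base 170 x 110 x 12 mm, post 20 mm thick, 200 mm high; origin on the post's axis (the swivel axis) at bench height, x axis to its front (roughly to the robot), z up. The hook's end stop, just past (under 0.1 rad) a sprung ball catch, is on a hand-set collar behind the post: the arm stops anywhere within 0.5 rad either side of this x axis; not measured, must be felt.
- hook: Steel swivel hook on the post. Origin on the swivel axis, 203 mm above the bench; x axis out along the arm, z up. Disc 60 mm wide, knob up to 32 mm above the origin. Arm: 10 mm round bar, centre line 12 mm above the origin, straight to 92 mm from the axis, then a 10 mm dip. Starts parked 0.8 to 2.3 rad anticlockwise (from above) of the stand's x axis; springs back there if let go unlatched.
- hook_arm (a point): Point on the hook arm's centre line 80 mm from the swivel axis, a good place to push sideways, clockwise from above. It takes 1 to 4 N, then up to about 13 N at the catch, which clicks (force drops), then the hard end stop. More than 22 N bends the hook. Latched, it stays when let go. Axes as hook.
- hook_seat (a point): Bottom of the hook's saddle, where the cup's handle is to hang: top face of the arm's low part, 110 mm out from the swivel axis, 7 mm above the hook's origin.
- hook_tip (a point): Centre of the hook's rounded upturned end, 133 mm from the swivel axis; its highest point is 5 mm above this, 22 mm above the saddle's top face.
- cup_mid (a point): Centre (half-way up) of the loose steel dipping cup, 83 mm above its underside; cup's axes, z up. Cup 60 mm wide, 42 mm high, 0.13 to 0.25 kg, with a rigid handle of 6 mm round bar in the cup's y-z plane: uprights at y = +-29 mm rise to 85 mm, then slope to a peak at 115 mm, with an upright wooden grip on top.
- cup_grip (a point): Centre of the cup's wooden grip, 146 mm above the cup's underside: a block 16 mm (cup's x) by 22 mm (cup's y) by 42 mm high. Axes as for the cup.
- cup_eye (a point): Underside of the handle's peak inside the loop, 112 mm above the cup's underside: this point rests on the saddle when the cup hangs, with the hook's arm passing through the loop along the cup's x axis (either way round). Axes as for the cup.
- jar: Bystander: closed glass jar 60 mm in diameter, 75 mm high; origin at the centre of its underside.
- paddle: Bystander: graphite paddle lying flat, blade 100 x 70 mm, 17 mm thick, with a wooden handle 24 mm thick to -x; origin at the blade's handle-side edge on the bench, x from handle to blade; 230 mm long in all.
- puntyblock: Bystander: wooden block 110 x 50 x 35 mm with three short steel rods upright in it, 85 mm high in all; origin at the centre of its underside.

How it is judged:
By the outcome, as a careful person would: the job done as asked, in the order asked, and still so for the second after the job is handed in, with the robot touching nothing.
It also fails if it takes over 72 s, if anything falls off the work surface, if the arm or the gripper's body presses on something with over 40 N, if the wrist force passes 120 N, or if a joint passes its speed limit or range.

## Working session

There is one attempt and no reset: what is moved stays moved. The work goes in short steps, Python scripts to look and compute and a tool call to move; the robot and the scene stay as the last step left them, time stands still between calls to the robot, and variables do not carry over. Pictures are saved under pics/ and viewed, and the job is handed in when it is done.

Besides the shell and the picture viewer there is one more tool, called after "Request:" as a command line: name --pt "numbers of a row" for each row, then --argument value for the rest. jog_arm: Moves the arm, as the interface text tells. Its arguments: {"type":"object","properties":{"commands":{"type":"array","items":{"type":"array","items":{"type":"number"}}},"grip_force":{"type":"number"}},"required":["commands"]}

```bash
mkdir -p pics; cat > h.py <<'E'
import numpy as np,cv2
from cell import manip,camera
def snap(n,f):
    c=camera(n); cv2.imwrite(f'pics/{f}.png',c['pixels']); np.save(f'pics/{f}.npy',np.array([c['vertical_fov'],c['cx'],c['cy'],*np.ravel(c['rvec']),*np.ravel(c['tvec'])])); return c
def cal(f):
    a=np.load(f'pics/{f}.npy'); fl=192/np.tan(np.radians(a[0])/2)
    K=np.array([[fl,0,a[1]],[0,fl,a[2]],[0,0,1]]); R=cv2.Rodrigues(a[3:6])[0]; return K,R,a[6:9]
def ray(f,u,v):
    K,R,t=cal(f); d=R.T@np.linalg.solve(K,[u,v,1]); return -R.T@t,d/np.linalg.norm(d)
def plane(f,u,v,z):
    o,d=ray(f,u,v); return o+d*(z-o[2])/d[2]
def proj(f,p):
    K,R,t=cal(f); q=K@(R@np.array(p,float)+t); return q[:2]/q[2]
def tri(f1,p1,f2,p2):
    o1,d1=ray(f1,*p1);o2,d2=ray(f2,*p2)
    s=np.linalg.lstsq(np.c_[d1,-d2],o2-o1,rcond=None)[0]
    a=o1+d1*s[0];b=o2+d2*s[1]; return (a+b)/2,np.linalg.norm(a-b)
def st():
    s=manip.read_state()
    for k in s: print(k,np.round(s[k],3))
E
python3 - <<'E'
from h import *
snap('scene','s0');snap('top','t0');st()
for f in('s0','t0'):print(cal(f), ray(f,256,192))
E
```

```text
clock 0.1
joints [-1.38   0.3    1.522  0.     1.321 -0.067]
qd [ 0.002 -0.001 -0.002  0.001  0.    -0.   ]
effort [ 1.0000e-03 -5.3265e+01 -3.5328e+01  7.1000e-02  2.4000e-02 -0.0000e+00]
eef_pos [ 140.183 -531.582  204.94 ]
eef_rot [-3.141 -0.     0.258]
wrist_force [-0.78  -0.988  0.297]
moment [-0.025 -0.016  0.017]
finger_gap 93.961
(array([[403.65174964,   0.        , 256.89383504],
       [  0.        , 403.65174964, 193.22694186],
       [  0.        ,   0.        ,   1.        ]]), array([[ 0.06079497,  0.99805609, -0.01371174],
       [ 0.87329267, -0.05983784, -0.48350734],
       [-0.48338793,  0.01742045, -0.87523291]]), array([  -2.71263724, -447.56031664, 1368.40856352])) (array([1052.48823658,  -47.91197607,  981.24031029]), array([-0.48617358,  0.01539216, -0.87372669]))
(array([[382.46001074,   0.        , 255.78907191],
       [  0.        , 382.46001074, 189.8070244 ],
       [  0.        ,   0.        ,   1.        ]]), array([[-0.04347454, -0.99903344, -0.00649239],
       [-0.96988646,  0.0437632 , -0.23959348],
       [ 0.23964602, -0.00411934, -0.97085159]]), array([-15.15295169, 612.28155645, 885.12582355])) (array([ 381.06793932,  -38.28757575, 1005.92610414]), array([ 0.23405696, -0.0044193 , -0.97221284]))
```

View pics/s0.png

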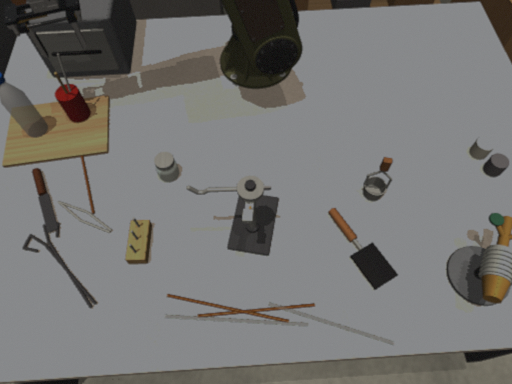

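View pics/t0.png

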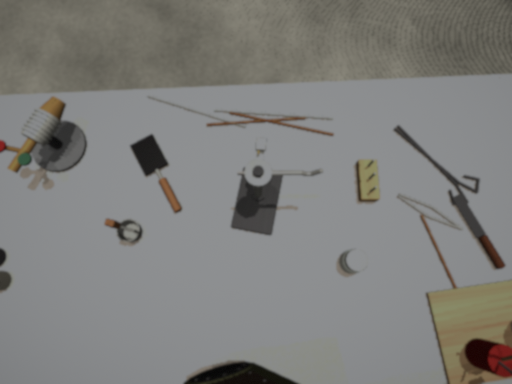

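```bash
python3 - <<'E'
import cv2,numpy as np
s=cv2.imread('pics/s0.png');t=cv2.imread('pics/t0.png')
cv2.imwrite('pics/s0a.png',cv2.resize(s[150:270,180:290],None,fx=5,fy=5,interpolation=cv2.INTER_CUBIC))
cv2.imwrite('pics/t0a.png',cv2.resize(t[130:240,220:340],None,fx=5,fy=5,interpolation=cv2.INTER_CUBIC))
a=cv2.resize(s[145:215,340:410],None,fx=6,fy=6,interpolation=cv2.INTER_CUBIC)
b=cv2.resize(t[200:260,95:160],None,fx=6,fy=6,interpolation=cv2.INTER_CUBIC)
o=np.zeros((420,810,3),np.uint8);o[:420,:390+30]=a;o[:360,420:810]=b
cv2.imwrite('pics/c0a.png',o[:, :800])
E
```

```text
(no output)
```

View pics/s0a.png

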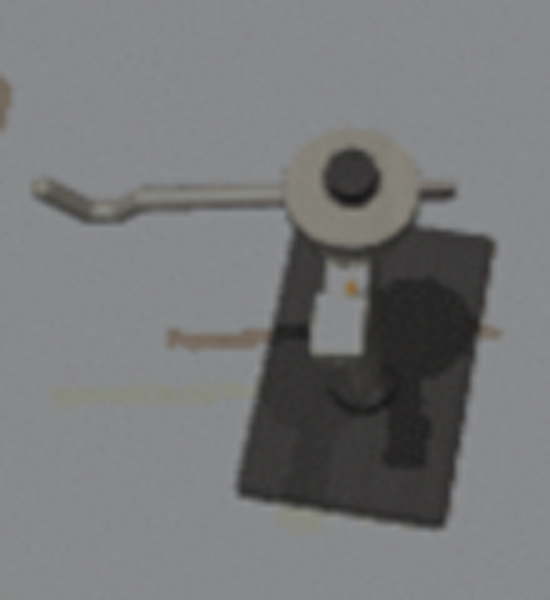

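View pics/t0a.png

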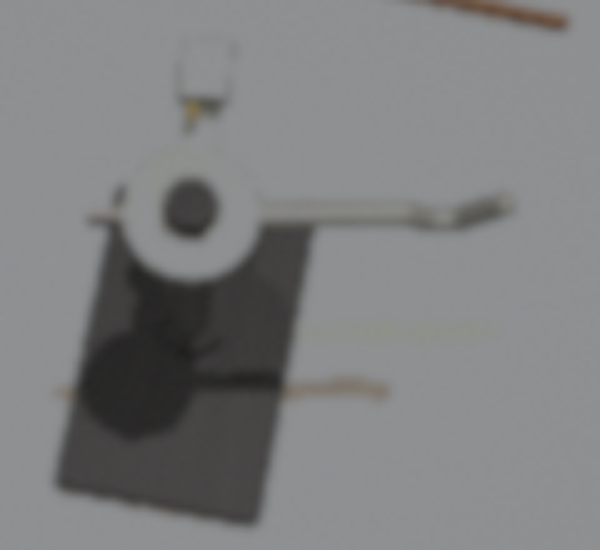

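View pics/c0a.png

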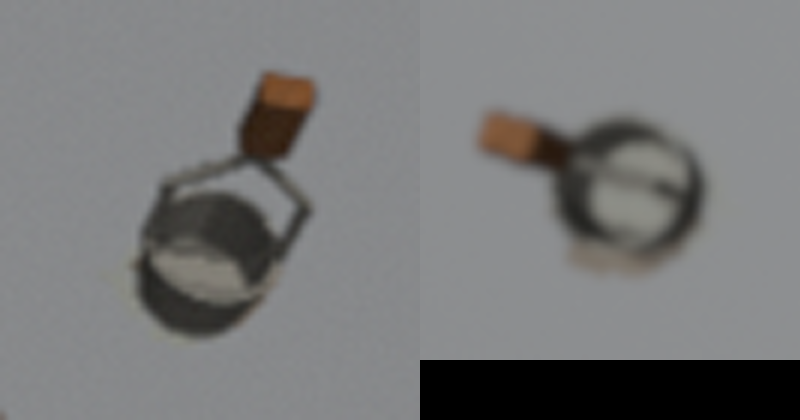

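```bash
python3 - <<'E'
from h import *
np.set_printoptions(precision=1,suppress=True)
S=lambda u,v:(u/5-0.4+180,v/5-0.4+150)
T=lambda u,v:(u/5-.4+220,v/5-.4+130)
s6=lambda u,v:(u/6-.4+340,v/6-.4+145)
t6=lambda u,v:((u-420)/6-.4+95,v/6-.4+200)
print('knob',tri('s0',S(352,170),'t0',T(190,208)),plane('s0',*S(352,170),235),plane('t0',*T(190,206),235))
print('tip',tri('s0',S(40,188),'t0',T(510,203)),plane('s0',*S(40,188),227),plane('t0',*T(510,203),227))
print('bend',plane('s0',*S(145,197),215),plane('t0',*T(408,214),215))
print('base s',[plane('s0',*S(*p),12) for p in((298,228),(495,240),(443,526),(240,495))])
print('base t',[plane('t0',*T(*p),12) for p in((315,225),(257,524),(57,487),(110,222))])
print('grip top',tri('s0',s6(288,91),'t0',t6(509,135)),plane('s0',*s6(288,91),167),plane('t0',*t6(507,137),167))
print('grip corners s',[plane('s0',*s6(*p),167) for p in((266,72),(316,79),(311,109),(262,102))])
print('grip corners t',[plane('t0',*t6(*p),167) for p in((487,112),(539,126),(532,163),(479,148))])
print('handle corners',tri('s0',s6(168,190),'t0',t6(580,160)),tri('s0',s6(308,208),'t0',t6(680,190)))
print('handle z85',plane('s0',*s6(168,188),85),plane('s0',*s6(308,208),85))
print('rim t: centre',plane('t0',*t6(629,185),42))
print('jar',plane('t0',352,263,75),plane('s0',166,160,75))
print('punty',plane('t0',368,180,35),'paddle',plane('t0',150,155,17))
E
```

```text
knob (array([612.9, -46.8, 230. ]), np.float64(0.8239328884103329)) [615.8 -46.4 235. ] [612.3 -47.2 235. ]
tip (array([ 610.1, -182.3,  225.9]), np.float64(1.7243832178497462)) [ 610.9 -181.2  227. ] [ 609.9 -183.   227. ]
bend [ 611.5 -137.3  215. ] [ 610.5 -141.   215. ]
base s [array([520. , -77.3,  12. ]), array([534.8,  29.6,  12. ]), array([696.7, -10.9,  12. ]), array([ 673.3, -113.1,   12. ])]
base t [array([ 665.4, -116.7,   12. ]), array([505.3, -76.8,  12. ]), array([529.2,  26.6,  12. ]), array([672.1,  -6.1,  12. ])]
grip top (array([529.9, 288.3, 162.6]), np.float64(1.4430454760867055)) [532.6 287.2 167. ] [528.3 286.5 167. ]
grip corners s [array([522.9, 280.4, 167. ]), array([527.7, 299.6, 167. ]), array([541.7, 294.5, 167. ]), array([537.1, 275.8, 167. ])]
grip corners t [array([538.1, 294.4, 167. ]), array([531.9, 274.8, 167. ]), array([518.2, 276.8, 167. ]), array([524.7, 296.6, 167. ])]
handle corners (array([529.9, 270. ,  94.8]), np.float64(27.815522576453112)) (array([527.6, 290.3,  60. ]), np.float64(67.99342911459509))
handle z85 [526.1 258.8  85. ] [540.1 316.5  85. ]
rim t: centre [527.5 282.2  42. ]
jar [ 420.5 -264.1   75. ] [ 433.  -268.3   75. ]
punty [ 634. -338.   35.] paddle [736.  241.7  17. ]
```

Request:
jog_arm --pt "0.04 0.02 0 0 0 0.05 0" --pt "0.09 0.04 0 0 0 0.12 0" --pt "0.145 0.065 0 0 0 0.19 0" --pt "0.2 0.09 0 0 0 0.26 0" --pt "0.255 0.115 0 0 0 0.33 0" --pt "0.31 0.14 0 0 0 0.4 0" --pt "0.365 0.165 0 0 0 0.47 0" --pt "0.42 0.19 0 0 0 0.54 0" --pt "0.47 0.215 0 0 0 0.6 0" --pt "0.505 0.232 0 0 0 0.627 0" --grip_force 50

```text
clock: 1.35
eef_pos: [646.9, -298.1, 204.6]
eef_rot: [-3.141, -0.001, 1.575]
wrist_force: [-0.3, 0.9, -0.4]
finger_gap: 0.8
```

Request:
jog_arm --pt "0 0.05 -0.002 0 0 0 0" --pt "0 0.1 -0.004 0 0 0 0" --pt "0 0.14 -0.006 0 0 0 0" --pt "0 0.165 -0.007 0 0 0 0" --pt "0 0.173 -0.007 0 0 0 0" --pt "-0.002 0.173 -0.007 0 0 0 0" --pt "-0.005 0.173 -0.007 0 0 0 0" --pt "-0.008 0.173 -0.007 0 0 0 0" --pt "-0.01 0.173 -0.007 0 0 0 0" --pt "-0.011 0.173 -0.007 0 0 0 0"

```text
clock: 2.6
eef_pos: [634.1, -127.0, 198.5]
eef_rot: [3.141, 0.0, 1.571]
wrist_force: [-0.3, -0.3, -0.3]
finger_gap: 0.7
```

```bash
python3 - <<'E'
from h import *
c=snap('scene','s1');d=snap('top','t1')
a=cv2.resize(c['pixels'][140:240,180:280],None,fx=4,fy=4);b=cv2.resize(d['pixels'][120:220,230:330],None,fx=4,fy=4)
cv2.imwrite('pics/m1.png',np.hstack([a,b]))
E
```

```text
(no output)
```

View pics/m1.png

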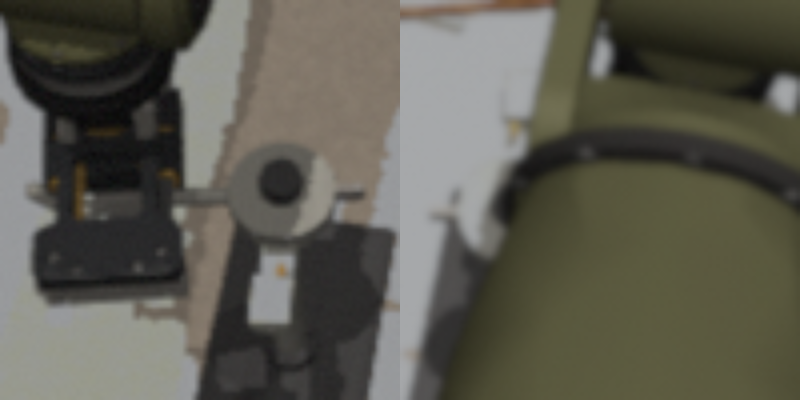

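```bash
cat > arc.py <<'E'
import numpy as np
C=np.array([613.,-46.8]);P0=np.array([634.2,-126.8]);f0=np.radians(269)
def pos(th,off=17.5):
    f=f0-th; return C+80*np.array([np.cos(f),np.sin(f)])+off*np.array([-np.sin(f),np.cos(f)])
if __name__=='__main__':
    for th in np.arange(0,2.35,0.05):
        p=pos(th); print('%.2f'%th,np.round(p,1),np.round((p-P0)/1000,4),'az %.4f'%(-th/np.radians(120)))
E
python3 arc.py
```

```text
0.00 [ 629.1 -127.1] [-0.0051 -0.0003] az -0.0000
0.05 [ 625.1 -127.8] [-0.0091 -0.001 ] az -0.0239
0.10 [ 621.  -128.3] [-0.0132 -0.0015] az -0.0477
0.15 [ 616.9 -128.6] [-0.0173 -0.0018] az -0.0716
0.20 [ 612.8 -128.7] [-0.0214 -0.0019] az -0.0955
0.25 [ 608.7 -128.6] [-0.0255 -0.0018] az -0.1194
0.30 [ 604.7 -128.3] [-0.0295 -0.0015] az -0.1432
0.35 [ 600.6 -127.7] [-0.0336 -0.0009] az -0.1671
0.40 [ 596.6 -127. ] [-0.0376 -0.0002] az -0.1910
0.45 [ 592.6 -126.1] [-0.0416  0.0007] az -0.2149
0.50 [ 588.6 -125. ] [-0.0456  0.0018] az -0.2387
0.55 [ 584.8 -123.7] [-0.0494  0.0031] az -0.2626
0.60 [ 581.  -122.2] [-0.0532  0.0046] az -0.2865
0.65 [ 577.2 -120.5] [-0.057   0.0063] az -0.3104
0.70 [ 573.6 -118.6] [-0.0606  0.0082] az -0.3342
0.75 [ 570.1 -116.5] [-0.0641  0.0103] az -0.3581
0.80 [ 566.6 -114.3] [-0.0676  0.0125] az -0.3820
0.85 [ 563.3 -111.9] [-0.0709  0.0149] az -0.4058
0.90 [ 560.1 -109.3] [-0.0741  0.0175] az -0.4297
0.95 [ 557.1 -106.6] [-0.0771  0.0202] az -0.4536
1.00 [ 554.1 -103.7] [-0.0801  0.0231] az -0.4775
1.05 [ 551.4 -100.7] [-0.0828  0.0261] az -0.5013

[... 499 characters left out ...]
[-0.1019  0.0663] az -0.7639
1.65 [531.7 -56.5] [-0.1025  0.0703] az -0.7878
1.70 [531.3 -52.4] [-0.1029  0.0744] az -0.8117
1.75 [531.1 -48.3] [-0.1031  0.0785] az -0.8356
1.80 [531.1 -44.2] [-0.1031  0.0826] az -0.8594
1.85 [531.4 -40.1] [-0.1028  0.0867] az -0.8833
1.90 [531.8 -36.1] [-0.1024  0.0907] az -0.9072
1.95 [532.5 -32. ] [-0.1017  0.0948] az -0.9311
2.00 [533.3 -28. ] [-0.1009  0.0988] az -0.9549
2.05 [534.3 -24.1] [-0.0999  0.1027] az -0.9788
2.10 [535.6 -20.2] [-0.0986  0.1066] az -1.0027
2.15 [537.  -16.3] [-0.0972  0.1105] az -1.0265
2.20 [538.6 -12.6] [-0.0956  0.1142] az -1.0504
2.25 [540.4  -8.9] [-0.0938  0.1179] az -1.0743
2.30 [542.4  -5.3] [-0.0918  0.1215] az -1.0982
```

Request:
jog_arm --pt "-0.003 0 0 0 0 0 0" --pt "-0.0051 -0.0003 0 0 0 0 0" --pt "-0.0091 -0.001 0 0 0 -0.024 0" --pt "-0.0132 -0.0015 0 0 0 -0.048 0" --pt "-0.0173 -0.0018 0 0 0 -0.072 0" --pt "-0.0214 -0.0019 0 0 0 -0.0955 0" --pt "-0.0255 -0.0018 0 0 0 -0.119 0" --pt "-0.0336 -0.0009 0 0 0 -0.167 0" --pt "-0.0416 0.0007 0 0 0 -0.215 0" --pt "-0.0456 0.0018 0 0 0 -0.239 0"

```text
clock: 3.95
eef_pos: [588.4, -124.9, 198.6]
eef_rot: [3.141, -0.0, 1.068]
wrist_force: [1.8, 0.2, -0.1]
finger_gap: 0.6
```

Request:
jog_arm --pt "-0.0038 0.0013 0 0 0 -0.024 0" --pt "-0.0076 0.0028 0 0 0 -0.048 0" --pt "-0.0115 0.0045 0 0 0 -0.072 0" --pt "-0.015 0.0064 0 0 0 -0.0955 0" --pt "-0.0185 0.0085 0 0 0 -0.119 0" --pt "-0.022 0.0107 0 0 0 -0.143 0" --pt "-0.0285 0.0157 0 0 0 -0.191 0" --pt "-0.0345 0.0213 0 0 0 -0.239 0" --pt "-0.0372 0.0243 0 0 0 -0.2626 0" --pt "-0.0385 0.0258 0 0 0 -0.2745 0"

```text
clock: 5.2
eef_pos: [550.1, -99.2, 198.6]
eef_rot: [3.141, -0.0, 0.495]
wrist_force: [2.1, -0.8, -0.0]
finger_gap: 0.4
```

```bash
python3 - <<'E'
from h import *
c=snap('scene','s2');st()
cv2.imwrite('pics/m2.png',cv2.resize(c['pixels'][140:240,180:300],None,fx=5,fy=5,interpolation=cv2.INTER_CUBIC))
E
```

```text
clock 5.25
joints [-0.244  0.325  1.504 -0.     1.312  0.833]
qd [-0.003  0.008 -0.007  0.001  0.004 -0.045]
effort [-2.3000e-02 -5.4493e+01 -3.4798e+01  1.4600e-01  3.2400e-01 -2.8100e-01]
eef_pos [550.064 -99.122 198.6  ]
eef_rot [ 3.141 -0.     0.494]
wrist_force [ 1.603 -0.399 -1.091]
moment [-0.086 -0.179 -0.026]
finger_gap 0.391
```

View pics/m2.png

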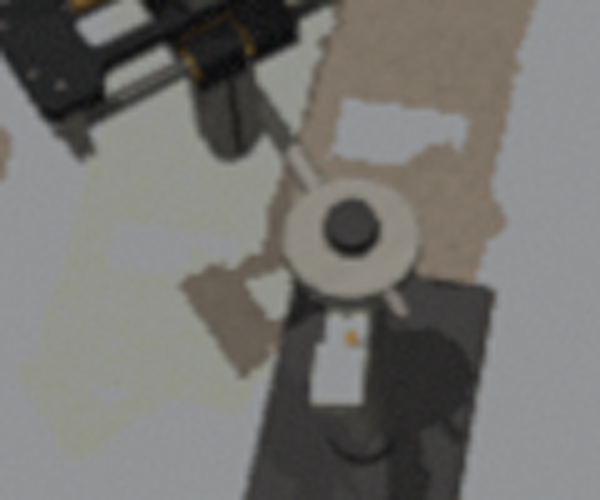

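Request:
jog_arm --pt "-0.0005 0.0006 0 0 0 -0.0045 0" --pt "-0.001 0.0012 0 0 0 -0.009 0" --pt "-0.0014 0.0018 0 0 0 -0.0135 0" --pt "-0.0019 0.0024 0 0 0 -0.018 0" --pt "-0.0024 0.0031 0 0 0 -0.0225 0" --pt "-0.0028 0.0037 0 0 0 -0.027 0" --pt "-0.0033 0.0043 0 0 0 -0.0315 0" --pt "-0.0038 0.0049 0 0 0 -0.0358 0" --pt "-0.0038 0.0049 0 0 0 -0.0358 0" --pt "-0.0038 0.0049 0 0 0 -0.0358 0"

```text
clock: 6.5
eef_pos: [546.2, -94.3, 198.4]
eef_rot: [-3.141, 0.0, 0.421]
wrist_force: [1.1, -0.3, 1.3]
finger_gap: 0.1
```

```bash
python3 - <<'E'
from arc import *
for th in np.arange(1.15,2.36,0.035):
    print('%.3f'%th,np.round(pos(th+.035)-pos(th),2),np.round(pos(th),1))
E
```

```text
1.150 [-1.62  2.36] [546.3 -94.3]
1.185 [-1.54  2.42] [544.7 -91.9]
1.220 [-1.45  2.47] [543.1 -89.5]
1.255 [-1.36  2.52] [541.7 -87. ]
1.290 [-1.28  2.57] [540.3 -84.5]
1.325 [-1.18  2.61] [539. -82.]
1.360 [-1.09  2.65] [537.9 -79.3]
1.395 [-1.    2.69] [536.8 -76.7]
1.430 [-0.9   2.72] [535.8 -74. ]
1.465 [-0.81  2.75] [534.9 -71.3]
1.500 [-0.71  2.78] [534.  -68.5]
1.535 [-0.61  2.8 ] [533.3 -65.8]
1.570 [-0.52  2.82] [532.7 -63. ]
1.605 [-0.42  2.84] [532.2 -60.1]
1.640 [-0.32  2.85] [531.8 -57.3]
1.675 [-0.22  2.86] [531.5 -54.5]
1.710 [-0.12  2.86] [531.2 -51.6]
1.745 [-0.02  2.87] [531.1 -48.7]
1.780 [0.08 2.86] [531.1 -45.9]
1.815 [0.18 2.86] [531.2 -43. ]
1.850 [0.28 2.85] [531.4 -40.1]
1.885 [0.38 2.84] [531.7 -37.3]
1.920 [0.48 2.83] [532.  -34.5]
1.955 [0.58 2.81] [532.5 -31.6]
1.990 [0.68 2.78] [533.1 -28.8]
2.025 [0.77 2.76] [533.8 -26. ]
2.060 [0.87 2.73] [534.6 -23.3]
2.095 [0.97 2.7 ] [535.4 -20.6]
2.130 [1.06 2.66] [536.4 -17.9]
2.165 [1.15 2.62] [537.5 -15.2]
2.200 [1.24 2.58] [538.6 -12.6]
2.235 [1.33 2.54] [539.9 -10. ]
2.270 [1.42 2.49] [541.2  -7.4]
2.305 [1.51 2.44] [542.6  -5. ]
2.340 [1.59 2.38] [544.1  -2.5]
```

Request:
jog_arm --pt "-0.0002 0.0003 0 0 0 -0.002 0" --pt "-0.0004 0.0006 0 0 0 -0.004 0" --pt "-0.0006 0.0009 0 0 0 -0.006 0" --pt "-0.0008 0.0012 0 0 0 -0.008 0" --pt "-0.001 0.0015 0 0 0 -0.01 0" --pt "-0.0012 0.0018 0 0 0 -0.012 0" --pt "-0.0014 0.0021 0 0 0 -0.014 0" --pt "-0.0016 0.0024 0 0 0 -0.0167 0" --pt "-0.0016 0.0024 0 0 0 -0.0167 0" --pt "-0.0016 0.0024 0 0 0 -0.0167 0"

```text
clock: 7.75
eef_pos: [544.7, -91.9, 198.4]
eef_rot: [-3.142, 0.0, 0.386]
wrist_force: [0.9, -1.5, 0.5]
finger_gap: 0.5
```

Request:
jog_arm --pt "-0.0002 0.0003 0 0 0 -0.002 0" --pt "-0.0004 0.0006 0 0 0 -0.004 0" --pt "-0.0006 0.0009 0 0 0 -0.006 0" --pt "-0.0008 0.0012 0 0 0 -0.008 0" --pt "-0.001 0.0015 0 0 0 -0.01 0" --pt "-0.0012 0.0018 0 0 0 -0.012 0" --pt "-0.0014 0.0021 0 0 0 -0.014 0" --pt "-0.0015 0.0024 0 0 0 -0.0167 0" --pt "-0.0015 0.0024 0 0 0 -0.0167 0" --pt "-0.0015 0.0024 0 0 0 -0.0167 0"

```text
clock: 9.0
eef_pos: [543.2, -89.5, 198.4]
eef_rot: [-3.142, 0.0, 0.351]
wrist_force: [1.4, -0.4, 0.4]
finger_gap: 0.6
```

Request:
jog_arm --pt "-0.0002 0.0003 0 0 0 -0.002 0" --pt "-0.0004 0.0006 0 0 0 -0.004 0" --pt "-0.0006 0.0009 0 0 0 -0.006 0" --pt "-0.0008 0.0012 0 0 0 -0.008 0" --pt "-0.0009 0.0016 0 0 0 -0.01 0" --pt "-0.0011 0.0019 0 0 0 -0.012 0" --pt "-0.0013 0.0022 0 0 0 -0.014 0" --pt "-0.0014 0.0025 0 0 0 -0.0167 0" --pt "-0.0014 0.0025 0 0 0 -0.0167 0" --pt "-0.0014 0.0025 0 0 0 -0.0167 0"

```text
clock: 10.25
eef_pos: [541.8, -87.0, 198.4]
eef_rot: [-3.141, 0.0, 0.316]
wrist_force: [1.1, -1.1, 0.1]
finger_gap: 0.4
```

Request:
jog_arm --pt "-0.0002 0.0003 0 0 0 -0.002 0" --pt "-0.0004 0.0006 0 0 0 -0.004 0" --pt "-0.0006 0.0009 0 0 0 -0.006 0" --pt "-0.0008 0.0012 0 0 0 -0.008 0" --pt "-0.0009 0.0016 0 0 0 -0.01 0" --pt "-0.0011 0.0019 0 0 0 -0.012 0" --pt "-0.0013 0.0022 0 0 0 -0.014 0" --pt "-0.0014 0.0025 0 0 0 -0.0167 0" --pt "-0.0014 0.0025 0 0 0 -0.0167 0" --pt "-0.0014 0.0025 0 0 0 -0.0167 0"

```text
clock: 11.5
eef_pos: [540.4, -84.5, 198.4]
eef_rot: [-3.142, 0.0, 0.281]
wrist_force: [1.3, -0.9, 1.1]
finger_gap: 0.3
```

Request:
jog_arm --pt "-0.0002 0.0003 0 0 0 -0.002 0" --pt "-0.0003 0.0006 0 0 0 -0.004 0" --pt "-0.0005 0.0009 0 0 0 -0.006 0" --pt "-0.0006 0.0012 0 0 0 -0.008 0" --pt "-0.0008 0.0016 0 0 0 -0.01 0" --pt "-0.0009 0.0019 0 0 0 -0.012 0" --pt "-0.0011 0.0022 0 0 0 -0.014 0" --pt "-0.0013 0.0026 0 0 0 -0.0167 0" --pt "-0.0013 0.0026 0 0 0 -0.0167 0" --pt "-0.0013 0.0026 0 0 0 -0.0167 0"

```text
clock: 12.75
eef_pos: [539.1, -81.9, 198.4]
eef_rot: [-3.142, 0.0, 0.246]
wrist_force: [0.9, -1.7, 0.5]
finger_gap: 0.1
```

Request:
jog_arm --pt "-0.0002 0.0003 0 0 0 -0.002 0" --pt "-0.0003 0.0006 0 0 0 -0.004 0" --pt "-0.0005 0.0009 0 0 0 -0.006 0" --pt "-0.0006 0.0012 0 0 0 -0.008 0" --pt "-0.0008 0.0016 0 0 0 -0.01 0" --pt "-0.0009 0.0019 0 0 0 -0.012 0" --pt "-0.001 0.0022 0 0 0 -0.014 0" --pt "-0.0011 0.0026 0 0 0 -0.0167 0" --pt "-0.0011 0.0026 0 0 0 -0.0167 0" --pt "-0.0011 0.0026 0 0 0 -0.0167 0"

```text
clock: 14.0
eef_pos: [538.0, -79.3, 198.4]
eef_rot: [-3.141, 0.0, 0.211]
wrist_force: [1.1, -1.1, 1.0]
finger_gap: 0.7
```

Request:
jog_arm --pt "-0.0001 0.0003 0 0 0 -0.002 0" --pt "-0.0003 0.0006 0 0 0 -0.004 0" --pt "-0.0004 0.0009 0 0 0 -0.006 0" --pt "-0.0006 0.0012 0 0 0 -0.008 0" --pt "-0.0007 0.0016 0 0 0 -0.01 0" --pt "-0.0008 0.0019 0 0 0 -0.012 0" --pt "-0.001 0.0023 0 0 0 -0.014 0" --pt "-0.0011 0.0027 0 0 0 -0.0167 0" --pt "-0.0011 0.0027 0 0 0 -0.0167 0" --pt "-0.0011 0.0027 0 0 0 -0.0167 0"

```text
clock: 15.25
eef_pos: [536.9, -76.6, 198.4]
eef_rot: [-3.141, 0.0, 0.176]
wrist_force: [0.6, -1.4, 1.2]
finger_gap: 0.5
```

Request:
jog_arm --pt "-0.0001 0.0003 0 0 0 -0.002 0" --pt "-0.0003 0.0006 0 0 0 -0.004 0" --pt "-0.0004 0.0009 0 0 0 -0.006 0" --pt "-0.0006 0.0012 0 0 0 -0.008 0" --pt "-0.0007 0.0016 0 0 0 -0.01 0" --pt "-0.0008 0.0019 0 0 0 -0.012 0" --pt "-0.0009 0.0023 0 0 0 -0.014 0" --pt "-0.001 0.0027 0 0 0 -0.0167 0" --pt "-0.001 0.0027 0 0 0 -0.0167 0" --pt "-0.001 0.0027 0 0 0 -0.0167 0"

```text
clock: 16.5
eef_pos: [535.9, -73.9, 198.4]
eef_rot: [-3.142, 0.0, 0.141]
wrist_force: [1.0, 0.2, 1.1]
finger_gap: 0.4
```

Request:
jog_arm --pt "-0.0001 0.0003 0 0 0 -0.002 0" --pt "-0.0002 0.0006 0 0 0 -0.004 0" --pt "-0.0003 0.0009 0 0 0 -0.006 0" --pt "-0.0004 0.0012 0 0 0 -0.008 0" --pt "-0.0005 0.0016 0 0 0 -0.01 0" --pt "-0.0006 0.0019 0 0 0 -0.012 0" --pt "-0.0008 0.0023 0 0 0 -0.014 0" --pt "-0.0009 0.0027 0 0 0 -0.0167 0" --pt "-0.0009 0.0027 0 0 0 -0.0167 0" --pt "-0.0009 0.0027 0 0 0 -0.0167 0"

```text
clock: 17.75
eef_pos: [535.0, -71.2, 198.5]
eef_rot: [-3.142, -0.0, 0.106]
wrist_force: [0.2, -1.9, -0.5]
finger_gap: 0.5
```

```bash
python3 - <<'E'
from h import *
c=snap('scene','s3');st()
cv2.imwrite('pics/m3.png',cv2.resize(c['pixels'][120:240,190:310],None,fx=5,fy=5,interpolation=cv2.INTER_CUBIC))
E
```

```text
clock 17.8
joints [-0.2    0.283  1.56   0.     1.299  1.265]
qd [-0.     0.    -0.     0.    -0.001 -0.   ]
effort [ 8.0400e-01 -5.1946e+01 -3.4604e+01  3.6500e-01  2.2100e-01 -1.8000e-02]
eef_pos [535.018 -71.157 198.441]
eef_rot [-3.142  0.     0.106]
wrist_force [ 1.016 -2.195  0.382]
moment [-0.358 -0.133  0.016]
finger_gap 0.597
```

View pics/m3.png

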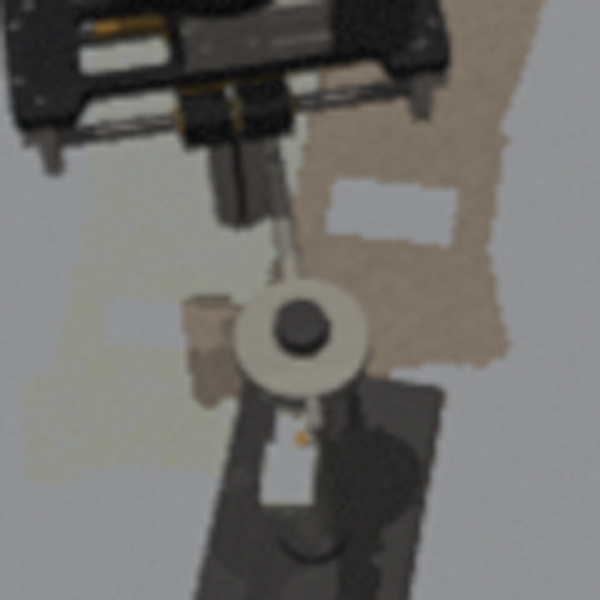

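Request:
jog_arm --pt "-0.0001 0.0003 0 0 0 -0.002 0" --pt "-0.0002 0.0006 0 0 0 -0.004 0" --pt "-0.0003 0.0009 0 0 0 -0.006 0" --pt "-0.0004 0.0012 0 0 0 -0.008 0" --pt "-0.0005 0.0016 0 0 0 -0.01 0" --pt "-0.0006 0.002 0 0 0 -0.012 0" --pt "-0.0007 0.0024 0 0 0 -0.014 0" --pt "-0.0008 0.0028 0 0 0 -0.0167 0" --pt "-0.0008 0.0028 0 0 0 -0.0167 0" --pt "-0.0008 0.0028 0 0 0 -0.0167 0"

```text
clock: 19.05
eef_pos: [534.2, -68.4, 198.4]
eef_rot: [-3.142, 0.0, 0.071]
wrist_force: [1.4, -2.3, -0.8]
finger_gap: 0.6
```

Request:
jog_arm --pt "-0.0001 0.0003 0 0 0 -0.002 0" --pt "-0.0002 0.0006 0 0 0 -0.004 0" --pt "-0.0003 0.0009 0 0 0 -0.006 0" --pt "-0.0004 0.0012 0 0 0 -0.008 0" --pt "-0.0005 0.0016 0 0 0 -0.01 0" --pt "-0.0006 0.002 0 0 0 -0.012 0" --pt "-0.0007 0.0024 0 0 0 -0.014 0" --pt "-0.0007 0.0028 0 0 0 -0.0167 0" --pt "-0.0007 0.0028 0 0 0 -0.0167 0" --pt "-0.0007 0.0028 0 0 0 -0.0167 0"

```text
clock: 20.3
eef_pos: [533.5, -65.6, 198.4]
eef_rot: [-3.142, 0.0, 0.036]
wrist_force: [1.7, -1.9, 0.2]
finger_gap: 0.6
```

Request:
jog_arm --pt "-0.0001 0.0003 0 0 0 -0.002 0" --pt "-0.0002 0.0006 0 0 0 -0.004 0" --pt "-0.0002 0.0009 0 0 0 -0.006 0" --pt "-0.0003 0.0012 0 0 0 -0.008 0" --pt "-0.0004 0.0016 0 0 0 -0.01 0" --pt "-0.0005 0.002 0 0 0 -0.012 0" --pt "-0.0005 0.0024 0 0 0 -0.014 0" --pt "-0.0006 0.0028 0 0 0 -0.0167 0" --pt "-0.0006 0.0028 0 0 0 -0.0167 0" --pt "-0.0006 0.0028 0 0 0 -0.0167 0"

```text
clock: 21.55
eef_pos: [532.9, -63.3, 198.5]
eef_rot: [3.141, -0.0, 0.0]
wrist_force: [1.1, -6.6, -0.1]
finger_gap: 0.4
```

Request:
jog_arm --pt "0 0.0001 0 0 0 -0.0005 0" --pt "0 0.0002 0 0 0 -0.001 0" --pt "0 0.0003 0 0 0 -0.002 0" --pt "-0.0001 0.0004 0 0 0 -0.0025 0" --pt "-0.0001 0.0005 0 0 0 -0.003 0" --pt "-0.0001 0.0006 0 0 0 -0.004 0" --pt "-0.0002 0.0008 0 0 0 -0.005 0" --pt "-0.0002 0.001 0 0 0 -0.006 0" --pt "-0.0002 0.001 0 0 0 -0.006 0" --pt "-0.0002 0.001 0 0 0 -0.006 0"

```text
clock: 22.8
eef_pos: [532.7, -62.0, 198.4]
eef_rot: [3.141, 0.0, -0.012]
wrist_force: [1.3, -3.9, 0.4]
finger_gap: 0.0
```

Request:
jog_arm --pt "0 0.0001 0 0 0 -0.0005 0" --pt "0 0.0002 0 0 0 -0.001 0" --pt "0 0.0003 0 0 0 -0.002 0" --pt "-0.0001 0.0004 0 0 0 -0.0025 0" --pt "-0.0001 0.0005 0 0 0 -0.003 0" --pt "-0.0001 0.0006 0 0 0 -0.004 0" --pt "-0.0002 0.0008 0 0 0 -0.005 0" --pt "-0.0002 0.001 0 0 0 -0.006 0" --pt "-0.0002 0.001 0 0 0 -0.006 0" --pt "-0.0002 0.001 0 0 0 -0.006 0"

```text
clock: 24.05
eef_pos: [532.5, -61.2, 198.4]
eef_rot: [3.141, -0.0, -0.025]
wrist_force: [2.2, -7.6, -0.4]
finger_gap: 0.4
```

Request:
jog_arm --pt "0 0.0001 0 0 0 -0.0005 0" --pt "0 0.0002 0 0 0 -0.001 0" --pt "0 0.0003 0 0 0 -0.002 0" --pt "-0.0001 0.0004 0 0 0 -0.0025 0" --pt "-0.0001 0.0005 0 0 0 -0.003 0" --pt "-0.0001 0.0006 0 0 0 -0.004 0" --pt "-0.0002 0.0007 0 0 0 -0.005 0" --pt "-0.0002 0.0008 0 0 0 -0.005 0" --pt "-0.0002 0.0008 0 0 0 -0.005 0" --pt "-0.0002 0.0008 0 0 0 -0.005 0"

```text
clock: 25.3
eef_pos: [532.3, -60.6, 198.5]
eef_rot: [3.14, -0.0, -0.035]
wrist_force: [1.9, -8.4, -0.2]
finger_gap: 0.2
```

Request:
jog_arm --pt "0 0.0001 0 0 0 -0.0005 0" --pt "0 0.0002 0 0 0 -0.001 0" --pt "0 0.0003 0 0 0 -0.002 0" --pt "-0.0001 0.0004 0 0 0 -0.0025 0" --pt "-0.0001 0.0005 0 0 0 -0.003 0" --pt "-0.0001 0.0006 0 0 0 -0.004 0" --pt "-0.0001 0.0007 0 0 0 -0.005 0" --pt "-0.0001 0.0008 0 0 0 -0.005 0" --pt "-0.0001 0.0008 0 0 0 -0.005 0" --pt "-0.0001 0.0008 0 0 0 -0.005 0"

```text
clock: 26.55
eef_pos: [532.2, -59.2, 198.4]
eef_rot: [-3.142, 0.0, -0.045]
wrist_force: [1.0, -0.9, 0.4]
finger_gap: 0.4
```

Request:
jog_arm --pt "0 0.0001 0 0 0 -0.0005 0" --pt "0 0.0002 0 0 0 -0.001 0" --pt "0 0.0003 0 0 0 -0.002 0" --pt "-0.0001 0.0004 0 0 0 -0.0025 0" --pt "-0.0001 0.0005 0 0 0 -0.003 0" --pt "-0.0001 0.0006 0 0 0 -0.004 0" --pt "-0.0001 0.0007 0 0 0 -0.005 0" --pt "-0.0001 0.0008 0 0 0 -0.005 0" --pt "-0.0001 0.0008 0 0 0 -0.005 0" --pt "-0.0001 0.0008 0 0 0 -0.005 0"

```text
clock: 27.8
eef_pos: [532.1, -58.4, 198.4]
eef_rot: [-3.142, 0.0, -0.056]
wrist_force: [0.1, -0.4, 0.4]
finger_gap: 0.4
```

Request:
jog_arm --pt "0 0.0001 0 0 0 -0.0005 0" --pt "0 0.0002 0 0 0 -0.001 0" --pt "0 0.0003 0 0 0 -0.002 0" --pt "-0.0001 0.0004 0 0 0 -0.0025 0" --pt "-0.0001 0.0005 0 0 0 -0.003 0" --pt "-0.0001 0.0006 0 0 0 -0.004 0" --pt "-0.0001 0.0007 0 0 0 -0.005 0" --pt "-0.0001 0.0009 0 0 0 -0.0055 0" --pt "-0.0001 0.0009 0 0 0 -0.0055 0" --pt "-0.0001 0.0009 0 0 0 -0.0055 0"

```text
clock: 29.05
eef_pos: [532.0, -57.5, 198.4]
eef_rot: [3.142, 0.0, -0.067]
wrist_force: [-1.1, -1.3, 0.1]
finger_gap: 0.1
```

Request:
jog_arm --pt "0 0.0001 0 0 0 -0.0005 0" --pt "0 0.0002 0 0 0 -0.001 0" --pt "0 0.0003 0 0 0 -0.002 0" --pt "-0.0001 0.0004 0 0 0 -0.0025 0" --pt "-0.0001 0.0005 0 0 0 -0.003 0" --pt "-0.0001 0.0006 0 0 0 -0.004 0" --pt "-0.0001 0.0007 0 0 0 -0.005 0" --pt "-0.0001 0.0009 0 0 0 -0.0055 0" --pt "-0.0001 0.0009 0 0 0 -0.0055 0" --pt "-0.0001 0.0009 0 0 0 -0.0055 0"

```text
clock: 30.3
eef_pos: [532.0, -56.4, 198.5]
eef_rot: [-3.141, -0.0, -0.079]
wrist_force: [0.7, -0.1, -0.1]
finger_gap: 0.5
```

Request:
jog_arm --pt "0 0.0001 0 0 0 -0.0005 0" --pt "0 0.0002 0 0 0 -0.001 0" --pt "0 0.0003 0 0 0 -0.002 0" --pt "0 0.0004 0 0 0 -0.0025 0" --pt "0 0.0005 0 0 0 -0.003 0" --pt "0 0.0006 0 0 0 -0.004 0" --pt "0 0.0008 0 0 0 -0.005 0" --pt "0 0.001 0 0 0 -0.006 0" --pt "0 0.001 0 0 0 -0.006 0" --pt "0 0.001 0 0 0 -0.006 0"

```text
clock: 31.55
eef_pos: [531.9, -55.6, 198.5]
eef_rot: [-3.142, 0.0, -0.091]
wrist_force: [-0.1, -0.5, 0.7]
finger_gap: 0.5
```

```bash
python3 - <<'E'
from h import *
c=snap('scene','s4');print(manip.read_state()['wrist_force'])
cv2.imwrite('pics/m4.png',cv2.resize(c['pixels'][140:210,220:290],None,fx=8,fy=8,interpolation=cv2.INTER_CUBIC))
E
```

```text
[ 0.00602248  0.09086909 -0.88981708]
```

View pics/m4.png

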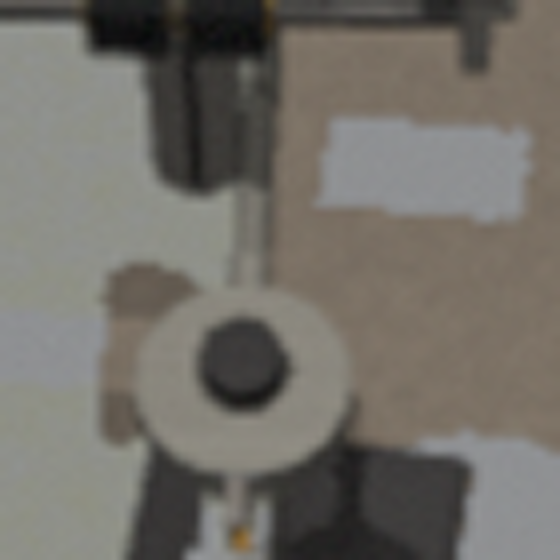

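Request:
jog_arm --pt "0 0.0001 0 0 0 -0.0005 0" --pt "0 0.0002 0 0 0 -0.001 0" --pt "0 0.0003 0 0 0 -0.002 0" --pt "0 0.0004 0 0 0 -0.0025 0" --pt "0 0.0005 0 0 0 -0.003 0" --pt "0 0.0006 0 0 0 -0.004 0" --pt "0 0.0008 0 0 0 -0.005 0" --pt "0 0.001 0 0 0 -0.006 0" --pt "0 0.001 0 0 0 -0.006 0" --pt "0 0.001 0 0 0 -0.006 0"

```text
clock: 32.85
eef_pos: [531.9, -54.6, 198.4]
eef_rot: [-3.142, -0.0, -0.104]
wrist_force: [0.6, 0.2, 0.5]
finger_gap: 0.7
```

Request:
jog_arm --pt "0 0.0001 0 0 0 -0.0005 0" --pt "0 0.0002 0 0 0 -0.001 0" --pt "0 0.0003 0 0 0 -0.002 0" --pt "0 0.0004 0 0 0 -0.0025 0" --pt "0 0.0005 0 0 0 -0.003 0" --pt "0 0.0006 0 0 0 -0.004 0" --pt "0 0.0008 0 0 0 -0.005 0" --pt "0 0.001 0 0 0 -0.006 0" --pt "0 0.001 0 0 0 -0.006 0" --pt "0 0.001 0 0 0 -0.006 0"

```text
clock: 34.1
eef_pos: [531.9, -53.7, 198.4]
eef_rot: [3.142, 0.0, -0.116]
wrist_force: [-1.3, -1.3, 0.7]
finger_gap: 0.5
```

Request:
jog_arm --pt "0 0.0001 0 0 0 -0.0005 0" --pt "0 0.0002 0 0 0 -0.001 0" --pt "0 0.0003 0 0 0 -0.002 0" --pt "0 0.0004 0 0 0 -0.0025 0" --pt "0 0.0005 0 0 0 -0.003 0" --pt "0 0.0006 0 0 0 -0.004 0" --pt "0 0.0008 0 0 0 -0.005 0" --pt "0 0.001 0 0 0 -0.006 0" --pt "0 0.001 0 0 0 -0.006 0" --pt "0 0.001 0 0 0 -0.006 0"

```text
clock: 35.35
eef_pos: [531.9, -52.7, 198.4]
eef_rot: [3.141, 0.0, -0.129]
wrist_force: [-1.5, -4.0, 0.3]
finger_gap: 0.3
```

Request:
jog_arm --pt "0 -0.012 0 0 0 0 0" --pt "0 -0.03 0.02 0 0 0 0" --pt "0 -0.03 0.07 0 0 0 0" --pt "0 0.01 0.09 0 0 0 0" --pt "0 0.065 0.09 0 0 -0.02 0" --pt "0 0.125 0.09 0 0 -0.04 0.3" --pt "0 0.185 0.09 0 0 -0.059 0.6" --pt "0 0.245 0.08 0 0 -0.059 0.6" --pt "-0.001 0.305 0.05 0 0 -0.059 0.6" --pt "-0.0014 0.34 0.03 0 0 -0.059 0.6"

```text
clock: 36.6
eef_pos: [530.3, 289.4, 227.3]
eef_rot: [-3.141, 0.0, -0.251]
wrist_force: [0.4, -0.5, -0.4]
finger_gap: 47.1
```

```bash
python3 - <<'E'
from h import *
c=snap('scene','s5');d=snap('top','t5');st()
cv2.imwrite('pics/m5.png',cv2.resize(c['pixels'][100:220,220:420],None,fx=4,fy=4,interpolation=cv2.INTER_CUBIC))
cv2.imwrite('pics/m5t.png',cv2.resize(d['pixels'][120:260,200:320],None,fx=4,fy=4,interpolation=cv2.INTER_CUBIC))
E
```

```text
clock 36.7
joints [4.400e-01 4.100e-01 1.327e+00 1.000e-03 1.409e+00 2.260e+00]
qd [-0.066 -0.056 -0.006 -0.013  0.032 -0.05 ]
effort [  2.749 -60.481 -37.539   0.102  -0.533   0.799]
eef_pos [529.394 289.965 225.26 ]
eef_rot [ 3.14   0.004 -0.249]
wrist_force [-0.06  -0.791 -0.142]
moment [-0.009  0.01  -0.037]
finger_gap 54.238
```

View pics/m5.png

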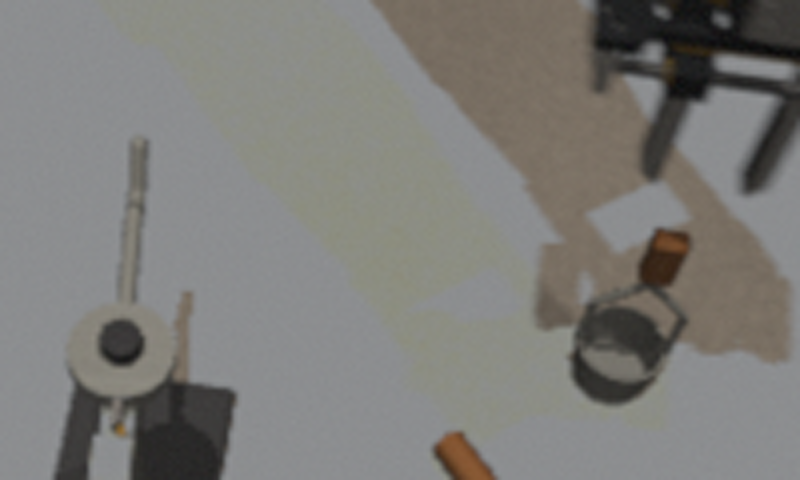

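View pics/m5t.png

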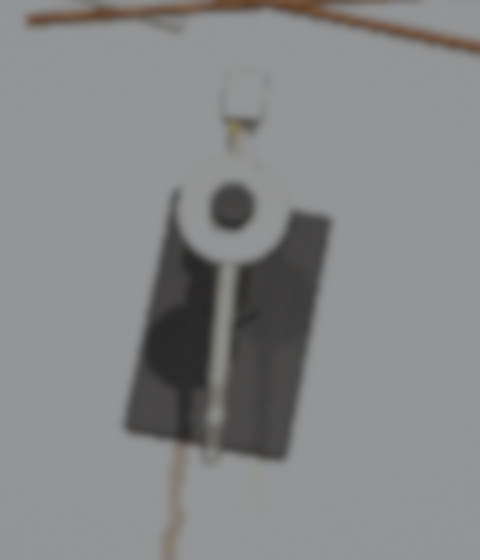

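Request:
jog_arm --pt "0 0 -0.03 0 0 0 0.6" --pt "0 0 -0.06 0 0 0 0.6" --pt "0 0 -0.085 0 0 0 0.6" --pt "0 0 -0.0965 0 0 0 0.6" --pt "0 0 -0.0965 0 0 0 0.45" --pt "0 0 -0.0965 0 0 0 0.3" --pt "0 0 -0.0965 0 0 0 0" --pt "0 0 -0.0965 0 0 0 0" --pt "0 0 -0.0965 0 0 0 0" --pt "0 0 -0.0965 0 0 0 0" --grip_force 30

```text
clock: 37.95
eef_pos: [530.7, 287.5, 132.5]
eef_rot: [-3.141, -0.001, -0.253]
wrist_force: [-0.5, -0.1, 5.7]
finger_gap: 21.8
```

```bash
python3 - <<'E'
from h import *
S=lambda u,v:(u/4-.4+220,v/4-.4+100)
T=lambda u,v:(u/4-.4+200,v/4-.4+120)
np.set_printoptions(precision=1,suppress=True)
print('tip',tri('s5',S(139,142),'t5',T(210,457)),plane('s5',*S(139,142),227),plane('t5',*T(210,457),227))
print('bend',plane('s5',*S(134,203),215),plane('t5',*T(216,385),215))
print('disc edge arm', plane('s5',*S(126,300),215),plane('t5',*T(228,266),215))
print('knob',plane('s5',*S(121,341),233),plane('t5',*T(232,205),233))
E
```

```text
tip (array([481.3, -29.7, 226.4]), np.float64(0.6380929802351033)) [481.8 -29.4 227. ] [481.2 -30.1 227. ]
bend [516.  -34.5 215. ] [520.4 -34.6 215. ]
disc edge arm [581.1 -42.6 215. ] [584.4 -43.7 215. ]
knob [617.7 -46.8 233. ] [612.8 -47.2 233. ]
```

Request:
jog_arm --pt "0 0 0.03 0 0 0 0" --pt "0 0 0.08 0 0 0 0" --pt "-0.005 -0.025 0.125 0 0 0.01 0" --pt "-0.02 -0.075 0.143 0 0 0.02 0" --pt "-0.034 -0.13 0.143 0 0 0.03 0" --pt "-0.048 -0.19 0.143 0 0 0.04 0" --pt "-0.062 -0.245 0.143 0 0 0.05 0" --pt "-0.074 -0.288 0.143 0 0 0.059 0" --pt "-0.0805 -0.3131 0.143 0 0 0.059 0" --pt "-0.0805 -0.3131 0.143 0 0 0.059 0"

```text
clock: 39.2
eef_pos: [449.6, -26.8, 274.8]
eef_rot: [3.142, 0.0, -0.131]
wrist_force: [-0.1, -0.4, -2.2]
finger_gap: 21.9
```

```bash
python3 - <<'E'
from h import *
c=snap('scene','s6');d=snap('top','t6')
cv2.imwrite('pics/m6.png',cv2.resize(c['pixels'][80:210,200:330],None,fx=4.5,fy=4.5,interpolation=cv2.INTER_CUBIC))
cv2.imwrite('pics/m6t.png',cv2.resize(d['pixels'][130:280,190:310],None,fx=4,fy=4,interpolation=cv2.INTER_CUBIC))
print(manip.read_state()['eef_pos'],manip.read_state()['eef_rot'],proj('s6',[504.6,-32.7,210]),proj('t6',[504.6,-32.7,210]))
E
```

```text
[450.05830173 -25.35723164 274.77949719] [-3.14135605e+00  3.22757158e-04 -1.29365244e-01] [253.65156121 147.51002696] [253.03125926 223.71526907]
```

View pics/m6.png

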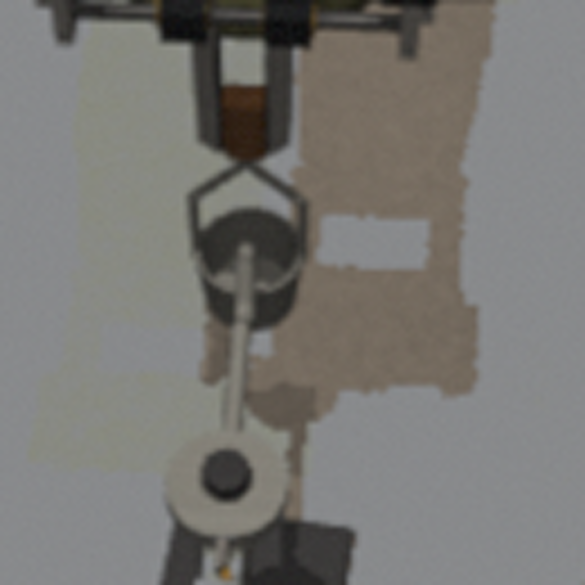

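View pics/m6t.png

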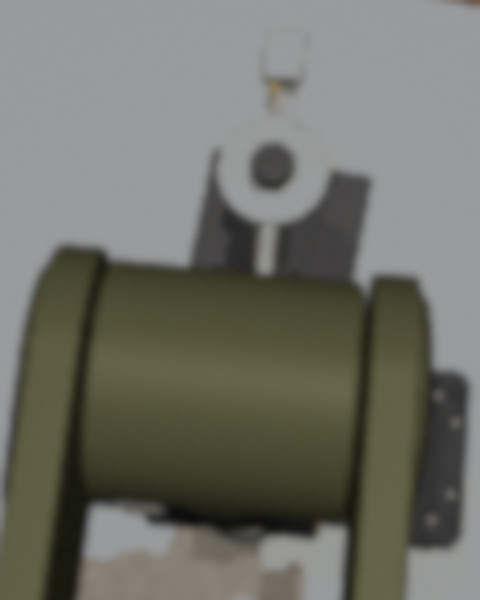

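```bash
python3 - <<'E'
from h import *
p=(246/4.5-.4+200,166/4.5-.4+80)
print(p,proj('s6',[450,-25.4,257]),plane('s6',*p,257))
for q in((190,198),(305,204)):
    print(plane('s6',q[0]/4.5-.4+200,q[1]/4.5-.4+80,228))
E
```

```text
(254.26666666666665, 116.48888888888888) [255.04919956 115.89029987] [451.61962944 -27.29104978 257.        ]
[446.81301353 -56.97723091 228.        ]
[455.08371442   2.82372749 228.        ]
```

Request:
jog_arm --pt "0.01 -0.0012 0 0 0 0 0" --pt "0.02 -0.0024 0 0 0 0 0" --pt "0.03 -0.0036 0 0 0 0 0" --pt "0.04 -0.0048 0 0 0 0 0" --pt "0.05 -0.006 0 0 0 0 0" --pt "0.054 -0.0065 0 0 0 0 0" --pt "0.054 -0.0065 -0.01 0 0 0 0" --pt "0.054 -0.0065 -0.02 0 0 0 0" --pt "0.054 -0.0065 -0.03 0 0 0 0" --pt "0.054 -0.0065 -0.036 0 0 0 0"

```text
clock: 40.55
eef_pos: [503.7, -32.2, 238.1]
eef_rot: [-3.142, 0.001, -0.129]
wrist_force: [-0.1, 0.6, -0.9]
finger_gap: 22.0
```

```bash
python3 - <<'E'
from h import *
c=snap('scene','s7')
cv2.imwrite('pics/m7.png',cv2.resize(c['pixels'][100:220,200:320],None,fx=5,fy=5,interpolation=cv2.INTER_CUBIC))
print(manip.read_state()['eef_pos'],manip.read_state()['wrist_force'])
E
```

```text
[503.6359839  -32.1745824  237.62659307] [ 0.44122323 -0.43947727 -2.32383523]
```

View pics/m7.png

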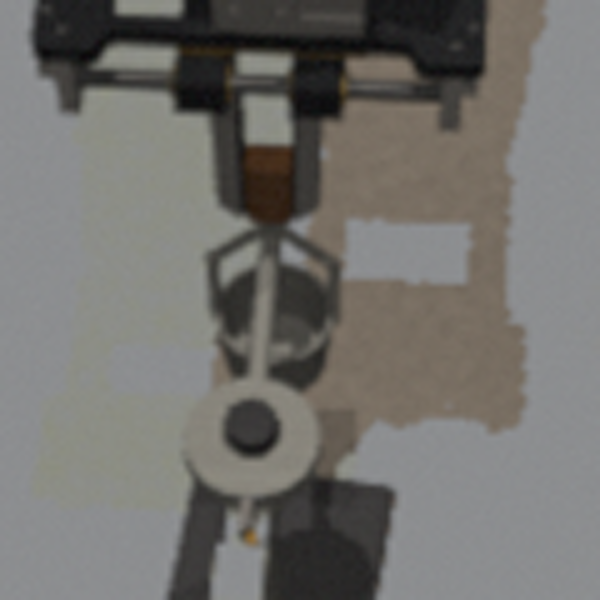

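Request:
jog_arm --pt "0 0 -0.002 0 0 0 0" --pt "0 0 -0.004 0 0 0 0" --pt "0 0 -0.005 0 0 0 0" --pt "0 0 -0.006 0 0 0 0" --pt "0 0 -0.007 0 0 0 0" --pt "0 0 -0.0075 0 0 0 0" --pt "0 0 -0.008 0 0 0 0" --pt "0 0 -0.008 0 0 0 0" --pt "0 0 -0.008 0 0 0 0" --pt "0 0 -0.008 0 0 0 0"

```text
clock: 41.85
eef_pos: [504.3, -32.3, 232.3]
eef_rot: [3.141, -0.002, -0.129]
wrist_force: [-2.8, 0.7, 10.6]
finger_gap: 22.0
```

Request:
jog_arm --pt "0 0 0.001 0 0 0 0" --pt "0 0 0.002 0 0 0 0" --pt "-0.0015 0.0002 0.0025 0 0 0 0" --pt "-0.003 0.0004 0.0025 0 0 0 0" --pt "-0.003 0.0004 0.002 0 0 0 0" --pt "-0.003 0.0004 0.0015 0 0 0 0" --pt "-0.003 0.0004 0.001 0 0 0 0" --pt "-0.003 0.0004 0.001 0 0 0 0" --pt "-0.003 0.0004 0.001 0 0 0 0" --pt "-0.003 0.0004 0.001 0 0 0 0"

```text
clock: 43.1
eef_pos: [502.3, -32.0, 233.2]
eef_rot: [-3.142, -0.005, -0.129]
wrist_force: [7.0, -1.3, 7.4]
finger_gap: 21.9
```

```bash
python3 - <<'E'
from h import *
c=snap('scene','s8')
cv2.imwrite('pics/m8.png',cv2.resize(c['pixels'][100:220,200:320],None,fx=5,fy=5,interpolation=cv2.INTER_CUBIC))
st()
E
```

```text
clock 43.15
joints [-0.136  0.171  1.615  0.     1.351  1.563]
qd [ 0.001  0.002  0.     0.    -0.     0.   ]
effort [ 4.3500e-01 -4.2526e+01 -2.9890e+01  1.2700e-01  1.8990e+00  3.0000e-03]
eef_pos [502.298 -31.987 233.162]
eef_rot [-3.142 -0.005 -0.129]
wrist_force [ 6.899 -1.516  7.101]
moment [-0.257 -1.511 -0.009]
finger_gap 21.716
```

View pics/m8.png

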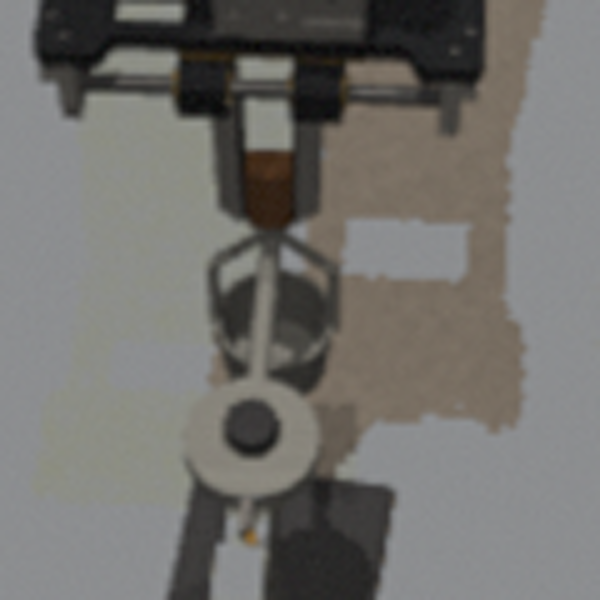

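Request:
jog_arm --pt "0 0 0.001 0 0 0 0" --pt "0.0005 0 0.001 0 0 0 0" --pt "0.001 -0.0001 0.001 0 0 0 0" --pt "0.0015 -0.0002 0.001 0 0 0 0" --pt "0.0022 -0.0003 0.001 0 0 0 0" --pt "0.0022 -0.0003 0.0008 0 0 0 0" --pt "0.0022 -0.0003 0.0006 0 0 0 0" --pt "0.0022 -0.0003 0.0004 0 0 0 0" --pt "0.0022 -0.0003 0.0002 0 0 0 0" --pt "0.0022 -0.0003 0.0002 0 0 0 0"

```text
clock: 44.4
eef_pos: [503.1, -32.1, 232.7]
eef_rot: [-3.142, -0.0, -0.129]
wrist_force: [-0.8, -1.3, 8.8]
finger_gap: 21.9
```

Request:
jog_arm --pt "0 0 0.0003 0 0 0 0" --pt "0 0 0.0005 0 0 0 0" --pt "0 0 0.0005 0 0 0 0.24" --pt "0 0 0.0005 0 0 0 0.27" --pt "0 0 0.0005 0 0 0 0.3" --pt "0 0 0.0005 0 0 0 0.35" --pt "0 0 0.0005 0 0 0 0.4" --pt "0 0 0.0005 0 0 0 0.5" --pt "0 0 0.0005 0 0 0 0.5" --pt "0 0 0.0005 0 0 0 0.5" --grip_force 5

```text
clock: 45.65
eef_pos: [503.2, -32.1, 232.6]
eef_rot: [3.142, -0.0, -0.129]
wrist_force: [0.2, -0.3, -0.6]
finger_gap: 47.1
```

```bash
python3 - <<'E'
from h import *
c=snap('scene','s9')
cv2.imwrite('pics/m9.png',cv2.resize(c['pixels'][100:220,200:320],None,fx=5,fy=5,interpolation=cv2.INTER_CUBIC))
E
```

```text
(no output)
```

View pics/m9.png

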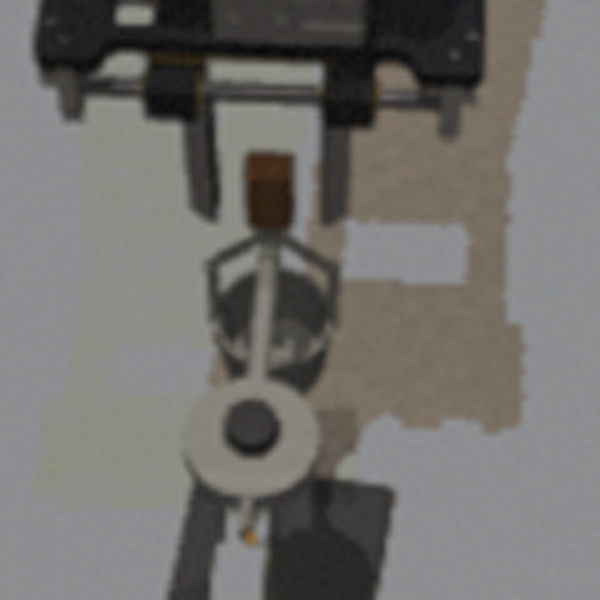

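The cup hangs level and upright with the fingers clear on both sides. I'll rise straight up, then move back.

Request:
jog_arm --pt "0 0 0.005 0 0 0 0.5" --pt "0 0 0.015 0 0 0 0.5" --pt "0 0 0.03 0 0 0 0.5" --pt "0 0 0.05 0 0 0 0.5" --pt "0 0 0.075 0 0 0 0.5" --pt "0 0 0.1 0 0 0 0.5" --pt "-0.03 0 0.12 0 0 0 0.5" --pt "-0.06 -0.04 0.12 0 0 0 0.5" --pt "-0.08 -0.09 0.12 0 0 0 0.5" --pt "-0.08 -0.12 0.12 0 0 0 0.5"

```text
clock: 46.95
eef_pos: [422.1, -153.7, 354.3]
eef_rot: [3.141, -0.002, -0.13]
wrist_force: [-0.0, 0.1, 0.4]
finger_gap: 47.0
```

```bash
python3 - <<'E'
from h import *
c=snap('scene','s10');d=snap('top','t10');st()
cv2.imwrite('pics/m10.png',cv2.resize(c['pixels'][100:220,200:320],None,fx=5,fy=5,interpolation=cv2.INTER_CUBIC))
E
```

```text
clock 47.05
joints [-4.310e-01 -1.000e-03  1.528e+00 -0.000e+00  1.614e+00  1.272e+00]
qd [ 0.06  -0.008  0.018  0.012  0.002  0.055]
effort [ -2.313 -37.412 -37.958  -0.11   -0.136  -0.861]
eef_pos [ 422.773 -154.135  353.546]
eef_rot [ 3.141e+00 -1.000e-03 -1.320e-01]
wrist_force [0.198 0.482 0.308]
moment [ 0.037  0.018 -0.007]
finger_gap 47.163
```

View pics/m10.png

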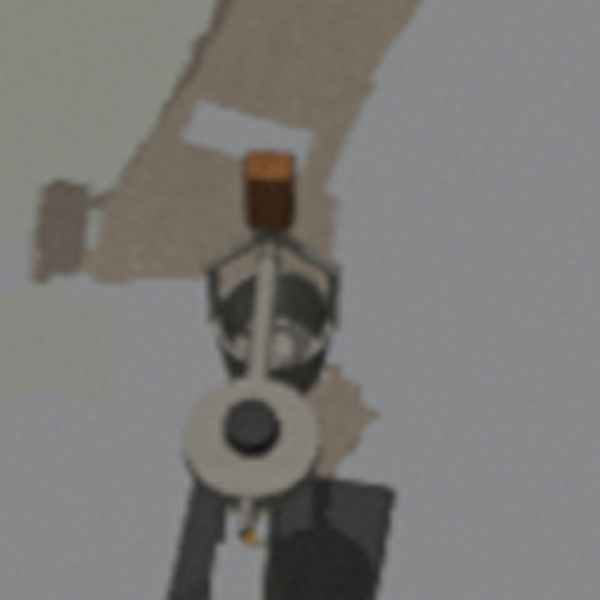

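View pics/s10.png

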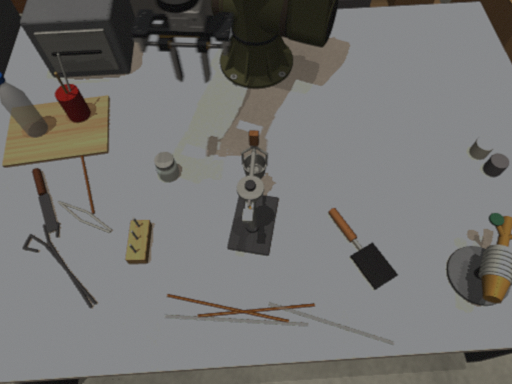

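Request:
jog_arm --pt "0 0 0 0 0 0 0.5" --pt "0 0 0 0 0 0 0.5" --pt "0 0 0 0 0 0 0.5" --pt "0 0 0 0 0 0 0.5" --pt "0 0 0 0 0 0 0.5" --pt "0 0 0 0 0 0 0.5" --pt "0 0 0 0 0 0 0.5" --pt "0 0 0 0 0 0 0.5" --pt "0 0 0 0 0 0 0.5" --pt "0 0 0 0 0 0 0.5"

```text
clock: 48.3
eef_pos: [423.2, -152.1, 352.6]
eef_rot: [-3.142, 0.0, -0.129]
wrist_force: [-0.8, 0.2, -1.1]
finger_gap: 47.1
```

```bash
python3 - <<'E'
from h import *
a=cv2.imread('pics/s10.png');s0=cv2.imread('pics/s0.png');c=snap('scene','s11')['pixels']
print('cup/hook change',cv2.absdiff(a,c)[120:220,225:285].mean(), cv2.absdiff(a,c)[300:,100:400].mean())
for n,(x0,x1,y0,y1) in dict(jar=(150,185,148,185),paddle=(325,400,205,290),punty=(120,155,215,265)).items():
    print(n,cv2.absdiff(s0,c)[y0:y1,x0:x1].mean())
print(manip.sign_off())
E
```

```text
cup/hook change 1.269611111111111 0.912989417989418
jar 3.9323037323037324
paddle 1.2186666666666666
punty 1.086857142857143
the job is handed in; nothing more can be done
None
```

The hook is latched at the front and the steel cup hangs from it by its handle, released, with the gripper well clear. I handed the job in at about 48 s of the 72 s allowed.

- **Hook:** I pushed it round with the shut fingers in small steps. The highest force I read was about 8.6 N, at the catch, and it then dropped to about 1 N at the click. I went on in steps of about 1 mm until I read about 4 N at the end stop, and stopped there. Force was only reported at the end of each move, so brief peaks in between were not seen. The pictures after I let go showed the hook staying where it was.
- **Cup:** I slid the loop over the hook tip and lowered it. My first two tries at the saddle met sideways forces of about 3 N and 7 N, so I shifted the cup in and out by 2 to 3 mm until that force was near zero. It was still pressing down with about 9 N, so I eased it up half a millimetre and let go.
- **Last checks:** Two pictures about 1 s apart showed the cup and hook not moving beyond image noise. The paddle and rod block match the first picture. The jar area differed a little more (3.9 against about 1.1); I put this down to the arm's shadow and did not check further. In the full view the jar is at the same place as before.

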